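# Slip a test coupon under the spring clip of its holder

## Robot

A 6-joint arm with a two-finger parallel gripper is mounted at the origin on a cart in front of the work surface, level with it; the furniture and walls round the work are solid. World frame = base frame: x ahead of the robot, y to its left, z up, the work surface at z = 0. Lengths are in mm, angles in rad, forces in N, time in s.
With the tool pointing down it reaches from about 400 to 925 mm from the base axis. Payload 12.5 kg.
Tool frame: the origin (TCP) lies midway between the tips of the shut fingers; the grasp point (between the pads) lies 19 mm behind it; x points along the fingers, y is the direction in which the jaws open and shut, and the axes are right-handed (so a half turn about x gives the same grasp; the last joint's range is limited). The gripper opens to 95 mm and grips with 3 to 60 N. Pads are 20 mm wide; open, the fingers measure 119 mm over their backs; the gripper's body (75 mm by 180 mm) begins 59 mm behind the grasp point.
Start: joints at [1.155, 0.491, 1.559, -0, 1.092, -0.106], TCP at [190.526, 595.27, 214.661] pointing down, gripper open.
Joint ranges: [-3.1, 3.1], [-0.84, 2.19], [0.05, 2.79], [-1.13, 4.28], [0.06, 2.93], [-2.69, 2.69]. Speed limits (rad/s): [2.22, 2.22, 2.79, 3.14, 3.14, 3.14].

## Interface

Orientations are given as [roll, pitch, yaw] about the fixed x, y, z axes, in that order (R = Rz(yaw) Ry(pitch) Rx(roll)).
In Python, from cell import sensors, read_camera, get_calibration, order gives the robot as it stands. The module is installed in compiled form; this text tells all that it offers.
- The arm moves only by the tool servo_tool, never from a script. Its argument "steps" is text: rows parted by semicolons, each of 7 numbers parted by spaces: the shift along the tool's x, y, z in mm, then the turn, a rotation vector about the tool's x, y, z in rad, then the finger opening in mm, from 0 to 95.1. A call has exactly 8 rows; each row shifts and turns the pose as measured when the row begins, along the tool's axes as they then stand; what a row does not reach is not made up. A row lasts 1/10 s, in which the tool goes at most 50 mm and 8.59 degrees, less where a joint would pass 70% of its speed; a pose out of reach is approached as far as the arm can. A call is refused whole if a number of a shift passes 50 or a number of a turn 0.15, either way. A call with a gripper value outside its range is refused whole. The fingers move at their own pace and stop on an object; the grip force is fixed at half the most. Time passes only in rows, so rows that do not move let the fingers close, or fill a call up. It gives the time, the measured TCP pose, the force and the opening at its end, in the units of the state.
- sensors.state(): the state, without advancing time (a new reading comes with each control period).
- read_camera(name): name is "scene" or "top"; returns (picture, depth): 384x512x3 uint8, blue, green, red; 384x512 float32, mm along the optical axis (not along the pixel's ray), 0 where there is no reading.
- get_calibration(name): a dict with "mtx" (3x3 intrinsics, pixels), "R" (3x3) and "t" (3): a world point X has camera coordinates R X + t. Camera axes: x right, y down, z forward; pixel columns grow to the right and rows downward; lengths in mm; the calibration is good to about 2 mm. A picture is of the moment at which its call begins. get_calibration takes no time and is no camera call.
- order.job_done(): hands the job in, once; it reports no verdict.
The state is a dict: "t": time; "joints": joint angles; "qvel": joint speeds; "tau": joint torques, N m; "eef_pos": TCP position; "tcp_rot": TCP orientation; "ft_force": force on the tool from outside, world axes, zero at the start; "moment": the same for the moment, N m; "opening": opening from 0.0 (shut) to 1.0 (fully open).
Only numpy, scipy, OpenCV 4.12 (cv2) and the standard library are available. Lean on these libraries where they do the work, as an engineer would, in place of code of your own. Each camera call takes 0.05 s, during which the arm holds its last target.

## Task

With one fingertip press the long tail plate of the spring clip right down, and keep it down while the other fingertip of the same gripper pushes the flat white coupon along the bed, beneath the raised clip foot, until it is fully home against the end stop. Then let the clip spring back so that its foot holds the coupon, and draw clear. Only push: do not pinch, lift or tip the coupon, and leave the other things on the table where they lie.

Things in the scene. Friction and masses are not known exactly. Their poses are not given: they have to be found in the camera images.
- holder: Coupon holder fixed to the table, aluminium on dark steel. x: push direction along the bed to the end stop; y: from the bed to the clip's tail; z up. Origin on the table (z 0), on the bed's centre line below the front edge of the clip's foot. In mm: base x -140..45, y -35..87; bed top z 14, y -27..27, x -133..39. Clip hinge along x at y 30, z 31; its ears at x -60 and 24 reach z 37
- clip (a joint): Spring clip, a steel rocker: radians its tail is pressed down. 0 = at rest (foot 6 mm above the bed, blocks the coupon); about 0.21 = foot resting on the coupon; 0.40 = tail fully down on its stop; from 0.30 up the foot is 14 mm or more above the bed, enough for the coupon. A spring returns it. The tail takes about 3.5 N to start, 9 N fully down
- clip_tail (a point): Middle of the top of the clip's tail plate, 115 mm long (holder x -135..-20), 36 wide. At rest at holder (-77, 68, 30) mm, sloping up 0.34 rad to +y; at 0.34 it is level, y 48..84, top at z 17.5 (3.5 above the bed), at 0.40 2 mm lower. A fingertip can press and slide anywhere along it, the other, 62 mm away across the lane and equally low, then standing behind the coupon
- clip_foot (a point): Middle of the lower front edge of the clip's foot, a steel block over the lane's middle, 8 mm wide across the lane (holder y -4..4) and 18 mm long along it (holder x 0..18), joined to the hinge by the sheet above it
- coupon: Flat white cast-resin coupon, 60 mm long (x), 36 wide (y), 12 thick, about 40 g, loose on the bed. Origin at the centre of its underside. It lies before the clip, slightly askew, its front end short of the foot
- coupon_home (a point): Point fixed on the bed, holder (-4, 0, 14) mm: the coupon's origin is here when it is home against the stop, 26 mm of it past the foot's front edge. Stop face at holder x 26, 10 mm high above the bed. Two rails, 6 mm high above the bed, leave a lane 38.5 mm wide from x -24 to 26, with flared mouths out to x -40
- casting_39: bystander: white resin figure blank 69 mm long lying on the table right of the holder
- casting_42: bystander: white resin figure blank 68 mm long lying on the table right of the holder
- tweezers: bystander: steel tweezers 128 mm long, left of the holder
- marker_pen: bystander: marker pen 135 mm long, beyond the holder
- flush_cutter: bystander: small cutters 123 mm long, beyond and right of the holder
- dust_brush: bystander: flat brush 170 mm long, far left
Mind the look-alikes: they are no part of the job. Leave any black or orange look-alike of the coupon alone.

How it is judged:
By the outcome, as a careful person would: the job done as asked, in the order asked, and still so for the second after the job is handed in, with the robot touching nothing.
It also fails if it takes over 56 s, if anything falls off the work surface, if the arm or the gripper's body presses on something with over 40 N, if the wrist force passes 120 N, or if a joint passes its speed limit or range.

## Working session

There is one attempt and no reset: what is moved stays moved. The work goes in short steps, Python scripts to look and compute and a tool call to move; the robot and the scene stay as the last step left them, time stands still between calls to the robot, and variables do not carry over. Pictures are saved under pics/ and viewed, and the job is handed in when it is done.

Besides the shell and the picture viewer there is one more tool, called by a JSON object that holds its "api" and its "payload". servo_tool: Moves the arm, as the interface text tells. Its arguments: {"type":"object","properties":{"steps":{"type":"string"}},"required":["steps"]}

```bash
mkdir -p pics; ls; python3 - <<'E'
from cell import sensors, read_camera, get_calibration
import cv2, numpy as np
print(sensors.state())
for n in("scene","top"):
    p,d=read_camera(n); c=get_calibration(n)
    cv2.imwrite(f"pics/{n}0.png",p); np.savez(f"pics/{n}0.npz",p=p,d=d,**c)
    print(n,c['mtx'].tolist(),c['R'].tolist(),c['t'].tolist(), 'cam', (-c['R'].T@c['t']))
E
```

```text
pics
{'t': 0.0, 'joints': array([ 1.15539836e+00,  4.91592602e-01,  1.55948162e+00,  1.02224701e-05,
        1.09171201e+00, -1.05604817e-01]), 'qvel': array([ 1.49368892e-03, -1.39130758e-03,  6.62492634e-05, -3.96295746e-05,
        9.47001708e-04, -4.26010931e-04]), 'tau': array([-3.83459803e-03, -6.12634349e+01, -2.58176923e+01,  6.91279862e-02,
        4.82607284e-02, -1.10038154e-04]), 'eef_pos': array([190.41087847, 595.01319025, 214.03014838]), 'tcp_rot': array([-1.68399662,  1.56960271, -1.99379449]), 'ft_force': array([ 0.20846877, -0.255617  ,  0.06558313]), 'moment': array([-0.03242493, -0.02068479,  0.04262825]), 'opening': 1.0015728853716386}
scene [[427.00952474471956, 0.0, 252.72013092475117], [0.0, 427.00952474471956, 188.06298769830084], [0.0, 0.0, 1.0]] [[0.5865160564746863, -0.8095599396535998, -0.02473094428932839], [-0.4332682802522868, -0.2878066016644394, -0.8540760840613628], [0.6843080540404357, 0.5116444704542659, -0.5195598358504685]] [-254.0652047466933, 302.3590889245646, 666.7988504918017] cam [-176.27989936 -459.82401472  598.39629553]
top [[457.26537353301296, 0.0, 253.9900397296828], [0.0, 457.26537353301296, 191.91167862861826], [0.0, 0.0, 1.0]] [[-0.003113428106141757, -0.9999913788020255, 0.0027475238036272958], [-0.9827562023896639, 0.002551777392573653, -0.18488843959746326], [0.18487983456849472, -0.0032757829235714117, -0.9827556746293371]] [98.71400517016326, 533.0195617141269, 1066.9576443105454] cam [ 326.87666646  100.8481285  1146.8366155 ]
```

View pics/scene0.png

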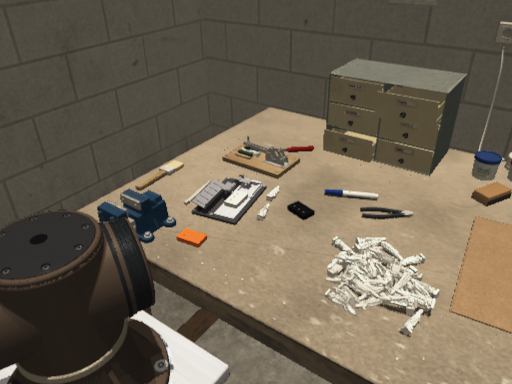

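View pics/top0.png

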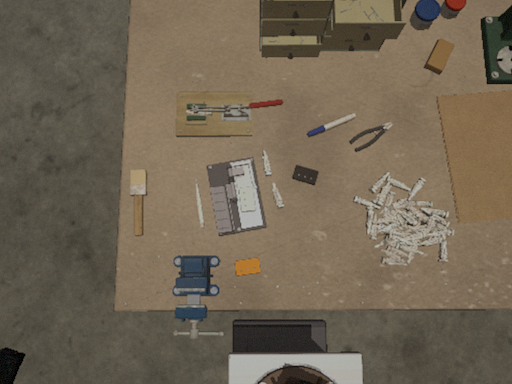

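```bash
python3 - <<'E'
import cv2,numpy as np
p=cv2.imread('pics/top0.png'); cv2.imwrite('pics/topc.png',cv2.resize(p[145:245,185:295],None,fx=6,fy=6,interpolation=cv2.INTER_CUBIC)[:600,:])
p=cv2.imread('pics/scene0.png'); cv2.imwrite('pics/scenec.png',cv2.resize(p[160:230,180:290],None,fx=7,fy=7,interpolation=cv2.INTER_CUBIC))
E
```

```text
(no output)
```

View pics/topc.png

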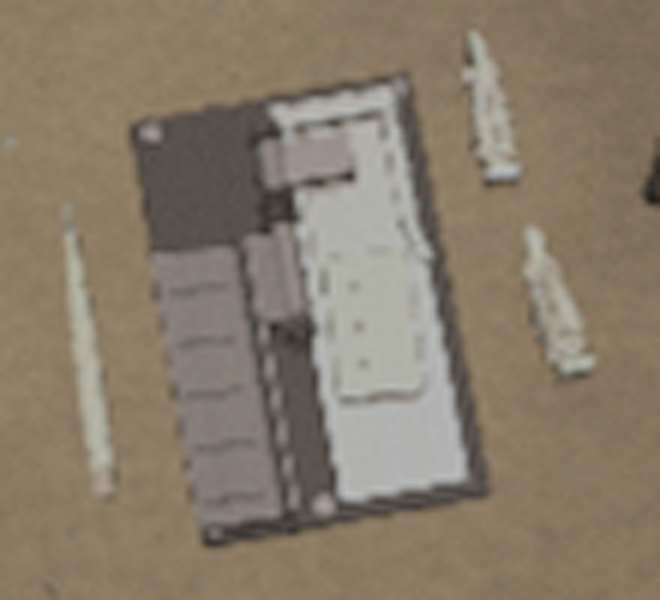

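View pics/scenec.png

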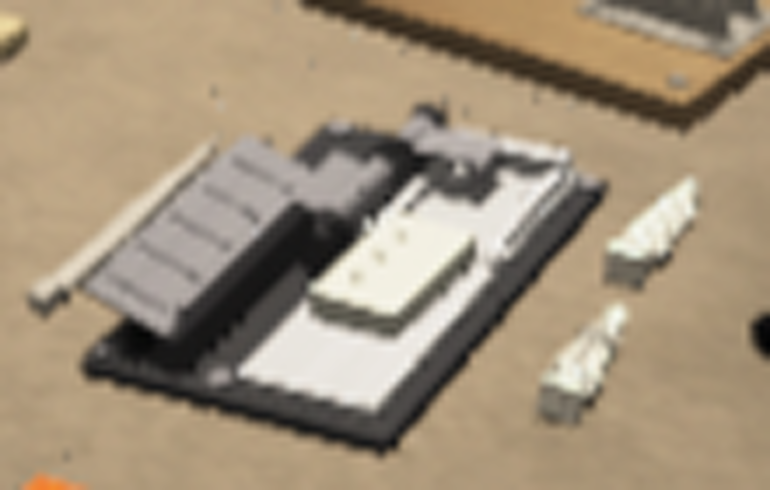

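```bash
cat > h.py <<'E'
import numpy as np,cv2
def ray(c,uv,z):
    K,R,t=c['mtx'],c['R'],c['t']
    d=R.T@np.linalg.solve(K,np.array([uv[0],uv[1],1.])); o=-R.T@t
    return o+d*(z-o[2])/d[2]
def proj(c,X):
    q=(c['R']@np.atleast_2d(X).T).T+c['t']; q=q@c['mtx'].T; return q[:,:2]/q[:,2:]
def kabsch(H,W):
    H=np.array(H)[:,:2];W=np.array(W)[:,:2];h=H.mean(0);w=W.mean(0)
    a=H-h;b=W-w; th=np.arctan2((a[:,0]*b[:,1]-a[:,1]*b[:,0]).sum(),(a*b).sum())
    R=np.array([[np.cos(th),-np.sin(th)],[np.sin(th),np.cos(th)]]); t=w-R@h
    return th,t,W-(H@R.T+t)
E
python3 - <<'E'
from h import *
T=np.load('pics/top0.npz');S=np.load('pics/scene0.npz')
top=[((470,482),(-133,-27,14)),((338,502),(-133,27,14)),((395,85),(39,-27,14)),((270,107),(39,27,14)),((152,252),(-20,85,36)),((240,245),(-20,51,24)),((203,525),(-135,85,36)),((283,512),(-135,51,24))]
sc=[((240,372),(-133,27,14)),((378,410),(-133,-27,14)),((85,285),(-135,85,36)),((170,333),(-135,51,24)),((245,140),(-20,85,36)),((310,205),(-20,51,24))]
for c,L,s,o in((T,top,6,(185,145)),(S,sc,7,(180,160))):
    W=[ray(c,(np.array(p)+.5)/s-.5+o,h[2]) for p,h in L]
    th,t,r=kabsch([h for _,h in L],W); print(th,t);print(r.round(1))
# depth check of bed
p,d=T['p'],T['d']
def pt(c,u,v):
    K=c['mtx'];z=c['d'][v,u];return c['R'].T@(np.array([(u-K[0,2])/K[0,0]*z,(v-K[1,2])/K[1,1]*z,z])-c['t'])
for uv in [(250,220),(255,222),(248,199),(246,195),(220,175),(225,215),(220,190),(300,220),(238,172)]: print(uv,pt(T,*uv).round(1),p[uv[1],uv[0]])
E
```

```text
0.17498800829388875 [583.70172046 125.23455487]
[[-1.  -0.4]
 [ 0.2  1.2]
 [-0.6  0.5]
 [-0.7  0.5]
 [ 0.4  0.8]
 [-0.3 -1.3]
 [ 0.7 -1.5]
 [ 1.2  0.2]]
0.1838871461716015 [579.95045184 123.88388648]
[[  4.4   0.6]
 [  3.3   0.1]
 [  4.    1.6]
 [  4.7   3. ]
 [ -1.1  -0.8]
 [-15.3  -4.5]]
(250, 220) [468.6 107.2  15.5] [177 178 177]
(255, 222) [463.4  94.8  17.1] [174 178 177]
(248, 199) [520.1 112.1  24.6] [167 178 177]
(246, 195) [529.3 117.   29.8] [168 179 177]
(220, 175) [585.2 183.6   8.4] [77 82 89]
(225, 215) [479.9 168.9  26. ] [122 126 136]
(220, 190) [542.5 181.8  27.8] [123 129 137]
(300, 220) [470.  -18.7   1.8] [ 96 118 135]
(238, 172) [587.2 136.9  32.9] [139 143 153]
```

```bash
cat >> h.py <<'E'
from scipy.spatial.transform import Rotation as Ro
TH=0.175; O=np.array([583.7,125.2])
RH=np.array([[np.cos(TH),-np.sin(TH)],[np.sin(TH),np.cos(TH)]])
def w2h(p): p=np.asarray(p,float); return np.r_[RH.T@(p[:2]-O),p[2:]]
def h2w(p): p=np.asarray(p,float); return np.r_[RH@p[:2]+O,p[2:]]
def tool(s): return Ro.from_euler('xyz',s['tcp_rot']).as_matrix()
def rep(s,goal_h=None):
    R=tool(s); th=np.arctan2(R[1,1],R[0,1])
    print('t',round(s['t'],2),'tcp world',s['eef_pos'].round(1),'holder',w2h(s['eef_pos']).round(1),'F holder',w2h(np.r_[s['ft_force'][:2]+O,s['ft_force'][2]]).round(1),'open',round(s['opening']*95.1,1),'tooly yaw',round(th,4),'j',s['joints'].round(2))
    H=np.eye(3);H[:2,:2]=RH
    # target tool: x=-z, y=+holder y
    G=np.c_[[0,0,-1],H[:,1],np.cross([0,0,-1],H[:,1])]
    print(' rotvec to go (tool y=+hy):',Ro.from_matrix(R.T@G).as_rotvec().round(4))
    if goal_h is not None: print(' tool shift to goal',(R.T@(h2w(goal_h)-s['eef_pos'])).round(1))
E
python3 - <<'E'
from h import *
from cell import sensors
T=np.load('pics/top0.npz');S=np.load('pics/scene0.npz')
sc=[((240,372),(-133,27,14)),((378,410),(-133,-27,14)),((85,285),(-135,85,36)),((170,333),(-135,51,24)),((245,140),(-20,85,36))]
W=[ray(S,(np.array(p)+.5)/7-.5+(180,160),h[2]) for p,h in sc]
print(kabsch([h for _,h in sc],W))
print('scene err vs top fit',[ (w2h(w)-h).round(1).tolist() for w,(_,h) in zip(W,sc)])
# coupon
for n,c,L,s,o in(('top',T,[(330,252),(412,247),(422,388),(338,395)],6,(185,145)),('scene',S,[(310,290),(395,320),(475,240),(395,212)],7,(180,160))):
    W=[w2h(ray(c,(np.array(p)+.5)/s-.5+o,26)).round(1) for p in L]; print(n,[w.tolist() for w in W],np.mean(W,0))
# cream mask
p=T['p'].astype(int); hsv=cv2.cvtColor(T['p'],cv2.COLOR_BGR2HSV)
for uv in [(248,199),(245,195),(250,220),(240,190),(252,190)]: print(uv,hsv[uv[1],uv[0]],T['p'][uv[1],uv[0]])
rep(sensors.state(),(-110,31,120))
E
```

```text
(np.float64(0.18622423565992702), array([583.06716044, 125.06648743]), array([[ 1.28260191, -0.24263086],
       [ 0.11016697, -0.78551527],
       [ 1.02349649,  0.75103469],
       [ 1.60807132,  2.19770908],
       [-4.02433668, -1.92059764]]))
scene err vs top fit [[0.3, -2.0, 0.0], [-0.4, -2.3, 0.0], [-0.5, -1.0, 0.0], [0.8, 0.3, 0.0], [-5.9, -1.4, 0.0]]
top [[-30.5, 13.4, 26.0], [-34.4, -20.6, 26.0], [-93.6, -14.2, 26.0], [-90.3, 20.5, 26.0]] [-62.2    -0.225  26.   ]
scene [[-93.4, 18.5, 26.0], [-98.2, -17.9, 26.0], [-40.4, -20.0, 26.0], [-34.9, 15.6, 26.0]] [-66.725  -0.95   26.   ]
(248, 199) [ 33  16 178] [167 178 177]
(245, 195) [ 33  13 177] [168 177 176]
(250, 220) [ 60   1 178] [177 178 177]
(240, 190) [ 33  16 179] [168 179 178]
(252, 190) [ 33  13 178] [169 178 177]
t 0.1 tcp world [190.4 595.1 214.1] holder [-305.4  531.2  214.1] F holder [-0.  -0.3  0.5] open 95.2 tooly yaw 1.261 j [ 1.16  0.49  1.56 -0.    1.09 -0.11]
 rotvec to go (tool y=+hy): [-4.848e-01 -3.000e-04  9.000e-04]
 tool shift to goal [  94.4 -351.4  406. ]
```

{"api": "servo_tool", "payload": {"steps": "0 -28 32 -0.06 0 0 50;0 -30 30 -0.06 0 0 50;0 -32 28 -0.06 0 0 50;0 -33 26 -0.06 0 0 50;0 -34 24 -0.06 0 0 50;0 -36 22 -0.06 0 0 50;0 -37 21 -0.06 0 0 50;0 -38 20 -0.06 0 0 50"}}

```text
t: 0.9
eef_pos: [371.5, 300.0, 211.6]
tcp_rot: [-2.485, 1.567, -2.289]
ft_force: [-0.2, 0.6, 0.6]
opening: 0.53
```

```bash
python3 - <<'E'
from h import *
from cell import sensors
rep(sensors.state(),(-109,30,100))
E
```

```text
t 0.9 tcp world [371.5 300.  211.6] holder [-178.5  209.1  211.6] F holder [-0.1  0.6  0.6] open 50.4 tooly yaw 1.7671 j [ 0.54  0.29  1.91 -0.    0.95 -1.22]
 rotvec to go (tool y=+hy): [ 0.0213 -0.0033  0.0026]
 tool shift to goal [ 111.9 -180.2   66.1]
```

{"api": "servo_tool", "payload": {"steps": "0 -30 11 0.005 0 0 50;0 -30 11 0.005 0 0 50;5 -30 11 0.005 0 0 50;10 -30 11 0.005 0 0 50;15 -30 11 0 0 0 50;20 -27 10 0 0 0 50;20 0 0 0 0 0 50;10 0 0 0 0 0 50"}}

```text
t: 1.7
eef_pos: [473.8, 125.9, 129.8]
tcp_rot: [-1.763, 1.568, -1.591]
ft_force: [-0.8, 1.1, -0.4]
opening: 0.527
```

```bash
python3 - <<'E'
from h import *
from cell import sensors
rep(sensors.state(),(-109,30,60))
E
```

```text
t 1.7 tcp world [473.8 125.9 129.8] holder [-108.1   19.8  129.8] F holder [-0.6  1.2 -0.4] open 50.2 tooly yaw 1.7424 j [ 0.13  0.42  1.98 -0.    0.75 -1.61]
 rotvec to go (tool y=+hy): [-0.0034 -0.0006  0.0029]
 tool shift to goal [69.8 10.4 -0.9]
```

{"api": "servo_tool", "payload": {"steps": "0 5 0 0 0 0.001 50;10 5 0 0 0 0 50;15 0 0 0 0 0 50;15 0 0 0 0 0 50;15 0 0 0 0 0 50;10 0 0 0 0 0 50;0 0 0 0 0 0 50;0 0 0 0 0 0 50"}}

```text
t: 2.5
eef_pos: [471.5, 141.8, 63.6]
tcp_rot: [-0.497, 1.568, -0.319]
ft_force: [-0.7, 0.2, 0.4]
opening: 0.523
```

```bash
python3 - <<'E'
from h import *
from cell import sensors,read_camera
rep(sensors.state(),(-109,30,40))
T=np.load('pics/top0.npz');S=np.load('pics/scene0.npz')
s=sensors.state()
for n,c,o,k in(("scene",S,(170,110),5),("top",T,(175,140),5)):
    p,d=read_camera(n)
    cv2.imwrite(f'pics/{n}1.png',cv2.resize(p[o[1]:o[1]+115,o[0]:o[0]+140],None,fx=k,fy=k,interpolation=cv2.INTER_CUBIC))
    for hy in(-1,61): print(n,hy,(proj(c,h2w((w2h(s['eef_pos'])[0],w2h(s['eef_pos'])[1]+hy-30,s['eef_pos'][2])))[0]-o)*k)
E
```

```text
t 2.5 tcp world [471.5 141.8  63.6] holder [-107.6   35.9   63.6] F holder [-0.6  0.3  0.4] open 49.8 tooly yaw 1.7489 j [ 0.16  0.53  2.03 -0.    0.58 -1.59]
 rotvec to go (tool y=+hy): [0.0031 0.0029 0.0016]
 tool shift to goal [23.6 -5.9 -1.5]
scene -1 [274.94668266 410.04664507]
scene 61 [163.75209044 383.14485732]
top -1 [365.89617793 370.31150577]
top 61 [237.85331087 393.1123394 ]
```

View pics/scene1.png

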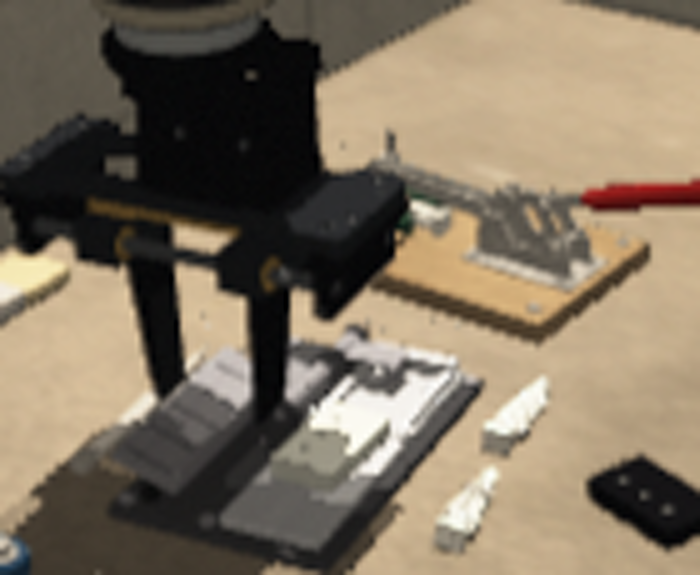

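View pics/top1.png

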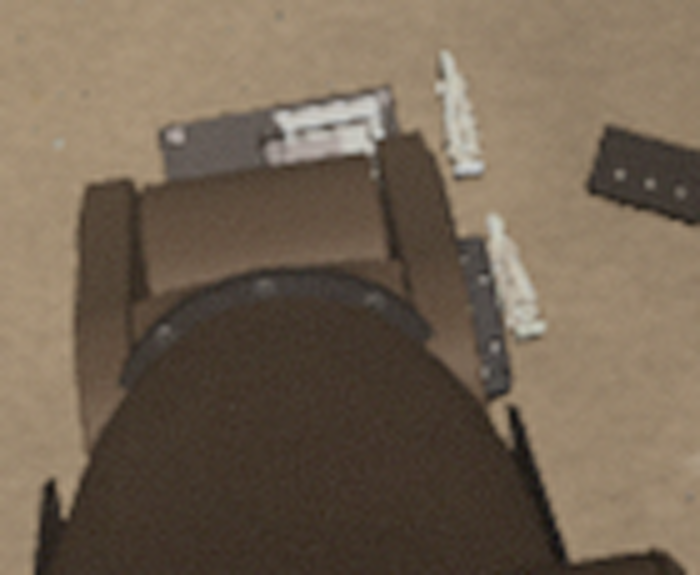

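{"api": "servo_tool", "payload": {"steps": "0 -3 -2 0.003 0.003 0.001 50;5 -3 -2 0 0 0 50;10 0 0 0 0 0 50;5 0 0 0 0 0 50;0 0 0 0 0 0 50;5 0 0 0 0 0 50;0 0 0 0 0 0 50;0 0 0 0 0 0 50"}}

```text
t: 3.4
eef_pos: [469.1, 134.2, 37.6]
tcp_rot: [-0.267, 1.569, -0.093]
ft_force: [-0.5, -0.2, -0.2]
opening: 0.527
```

```bash
python3 - <<'E'
from h import *
from cell import sensors,read_camera
rep(sensors.state(),(-112,30,30))
E
```

```text
t 3.4 tcp world [469.1 134.2  37.6] holder [-111.3   28.8   37.6] F holder [-0.6 -0.1 -0.2] open 50.1 tooly yaw 1.7446 j [ 0.14  0.58  2.05 -0.    0.51 -1.6 ]
 rotvec to go (tool y=+hy): [-0.0012  0.0019  0.0005]
 tool shift to goal [ 7.6  1.2 -0.7]
```

{"api": "servo_tool", "payload": {"steps": "3 1 0 0 0.002 0 50;3 0 0 0 0 0 50;3 0 0 0 0 0 50;0 0 0 0 0 0 50;0 0 0 0 0 0 50;0 0 0 0 0 0 50;0 0 0 0 0 0 50;0 0 0 0 0 0 50"}}

```text
t: 4.2
eef_pos: [469.1, 135.5, 28.1]
tcp_rot: [-0.769, 1.57, -0.595]
ft_force: [1.1, 0.3, 0.7]
opening: 0.525
```

```bash
python3 - <<'E'
from h import *
from cell import sensors,read_camera
rep(sensors.state(),(-112,30,16))
E
```

```text
t 4.2 tcp world [469.1 135.5  28.1] holder [-111.1   30.1   28.1] F holder [1.2 0.  0.7] open 49.9 tooly yaw 1.7449 j [ 0.15  0.59  2.06 -0.    0.49 -1.6 ]
 rotvec to go (tool y=+hy): [-0.0009  0.0006  0.0005]
 tool shift to goal [12.1 -0.1 -0.9]
```

{"api": "servo_tool", "payload": {"steps": "2 0 0 0 0 0 50;2 0 0 0 0 0 50;2 0 0 0 0 0 50;2 0 0 0 0 0 50;1 0 0 0 0 0 50;0 0 0 0 0 0 50;0 0 0 0 0 0 50;0 0 0 0 0 0 50"}}

```text
t: 5.0
eef_pos: [469.6, 134.0, 20.8]
tcp_rot: [-0.629, 1.568, -0.454]
ft_force: [-1.6, 2.5, 6.8]
opening: 0.526
```

```bash
cat > look.py <<'E'
import sys
from h import *
from cell import sensors,read_camera
rep(sensors.state(),tuple(map(float,sys.argv[2:5])) if len(sys.argv)>2 else None)
S=np.load('pics/scene0.npz')
p,d=read_camera('scene'); o=(185,160)
cv2.imwrite(f'pics/{sys.argv[1]}.png',cv2.resize(p[o[1]:o[1]+70,o[0]:o[0]+100],None,fx=7,fy=7,interpolation=cv2.INTER_CUBIC))
E
python3 look.py s2 -112 30 15.5
```

```text
t 5.0 tcp world [469.6 134.   20.8] holder [-110.9   28.5   20.8] F holder [-1.2  2.8  6.8] open 50.0 tooly yaw 1.7452 j [ 0.14  0.61  2.06 -0.    0.47 -1.6 ]
 rotvec to go (tool y=+hy): [-0.0006  0.0026  0.0019]
 tool shift to goal [ 5.3  1.5 -1.1]
```

View pics/s2.png

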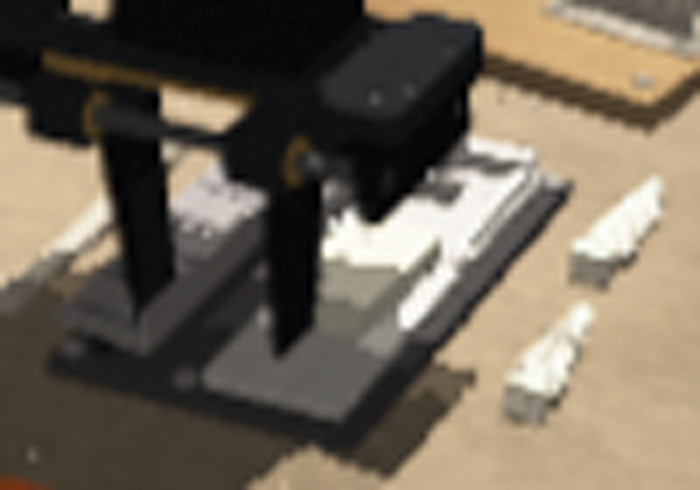

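{"api": "servo_tool", "payload": {"steps": "2 1 0 0 0 0 50;2 1 0 0 0 0 50;2 0.5 0 0 0 0 50;2 0 0 0 0 0 50;2 0 0 0 0 0 50;2 0 0 0 0 0 50;2 0 0 0 0 0 50;2 0 0 0 0 0 50"}}

```text
t: 5.85
eef_pos: [470.3, 132.9, 14.7]
tcp_rot: [-0.486, 1.559, -0.31]
ft_force: [-8.7, -3.0, 41.0]
opening: 0.526
```

```bash
python3 look.py s3 -44 30 15.5
```

```text
t 5.85 tcp world [470.3 132.9  14.7] holder [-110.3   27.3   14.7] F holder [-9.1 -1.4 41. ] open 50.1 tooly yaw 1.7469 j [ 0.14  0.62  2.07 -0.01  0.44 -1.59]
 rotvec to go (tool y=+hy): [0.0011 0.01   0.0053]
 tool shift to goal [-0.1  2.6 66.3]
```

View pics/s3.png

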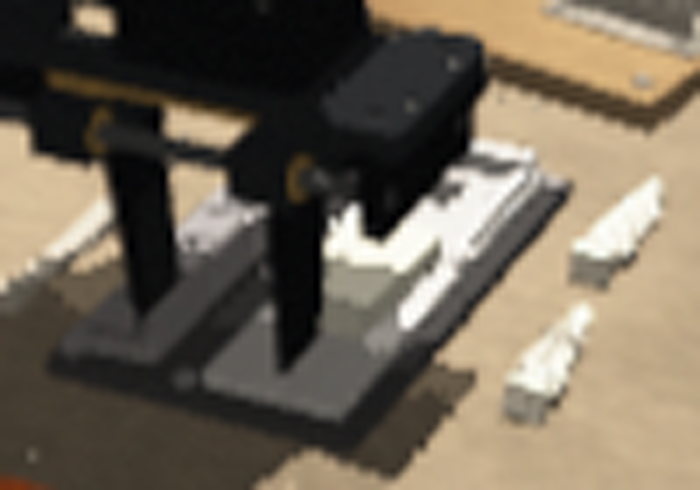

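{"api": "servo_tool", "payload": {"steps": "1 1 1 0 0.004 0.002 50;1 1 2 0 0.003 0.002 50;1 0.7 2 0 0.002 0 50;1 0.5 2 0 0.002 0 50;1 0.3 2 0 0 0 50;1 0.3 2 0 0 0 50;1 0.3 2 0 0 0 50;1 0.3 2 0 0 0 50"}}

```text
t: 6.7
eef_pos: [470.6, 133.5, 15.3]
tcp_rot: [-2.951, 1.543, -2.768]
ft_force: [-11.2, -8.4, 29.2]
opening: 0.525
```

```bash
python3 look.py s4 -44 30 15.5
```

```text
t 6.7 tcp world [470.6 133.5  15.3] holder [-109.9   27.9   15.3] F holder [-12.5  -6.4  29.2] open 49.9 tooly yaw 1.7533 j [ 0.14  0.63  2.04 -0.01  0.5  -1.6 ]
 rotvec to go (tool y=+hy): [ 0.0074 -0.0271  0.0053]
 tool shift to goal [-2.   1.6 65.9]
```

View pics/s4.png

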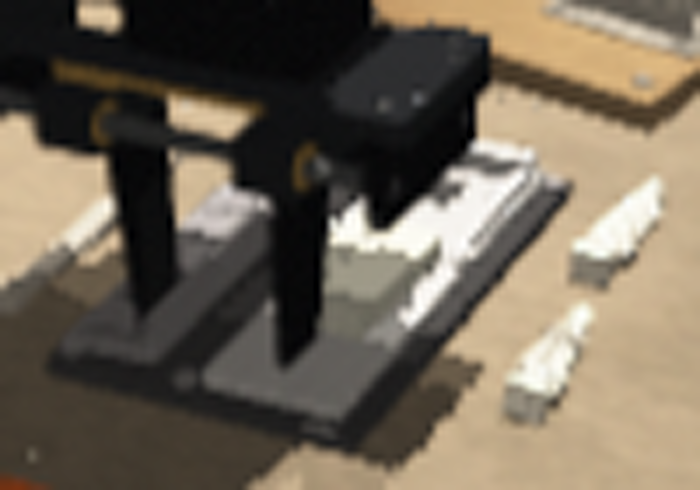

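{"api": "servo_tool", "payload": {"steps": "0 0.5 0 0.003 -0.01 0.002 50;0 0.5 1 0 -0.01 0.002 50;0.4 0.5 3 0 -0.005 0 50;0.5 0.5 4 0 -0.005 0 50;0.5 0 4 0 -0.005 0 50;0.5 0 4 0 -0.005 0 50;0.5 0 4 0 -0.005 0 50;0.5 0 4 0 -0.005 0 50"}}

```text
t: 7.55
eef_pos: [475.6, 135.5, 15.1]
tcp_rot: [-2.981, 1.556, -2.796]
ft_force: [-17.6, -7.1, 30.5]
opening: 0.527
```

```bash
python3 look.py s5 -44 30 15.5
```

```text
t 7.55 tcp world [475.6 135.5  15.1] holder [-104.6   28.9   15.1] F holder [-18.6  -3.9  30.5] open 50.1 tooly yaw 1.7561 j [ 0.15  0.63  2.04 -0.01  0.49 -1.61]
 rotvec to go (tool y=+hy): [ 0.0102 -0.0146  0.0024]
 tool shift to goal [-1.3  0.4 60.6]
```

{"api": "servo_tool", "payload": {"steps": "-0.4 0.3 2 0.003 -0.006 0 50;-0.2 0 4 0.003 -0.006 0 50;0 0 4 0.002 -0.004 0 50;0 0 4 0 -0.004 0 50;0 0 4 0 -0.004 0 50;0 0 4 0 -0.004 0 50;0 0 4 0 -0.004 0 50;0 0 4 0 -0.004 0 50"}}

```text
t: 8.4
eef_pos: [487.7, 138.1, 16.4]
tcp_rot: [-2.966, 1.555, -2.784]
ft_force: [-11.0, -3.0, 12.1]
opening: 0.524
```

```bash
python3 look.py s6 -44 30 15.5
```

```text
t 8.4 tcp world [487.7 138.1  16.4] holder [-92.3  29.4  16.4] F holder [-11.3  -1.1  12.1] open 49.9 tooly yaw 1.7529 j [ 0.15  0.63  2.01 -0.01  0.52 -1.6 ]
 rotvec to go (tool y=+hy): [ 0.0071 -0.0154  0.0028]
 tool shift to goal [ 0.1  0.2 48.3]
```

View pics/s6.png

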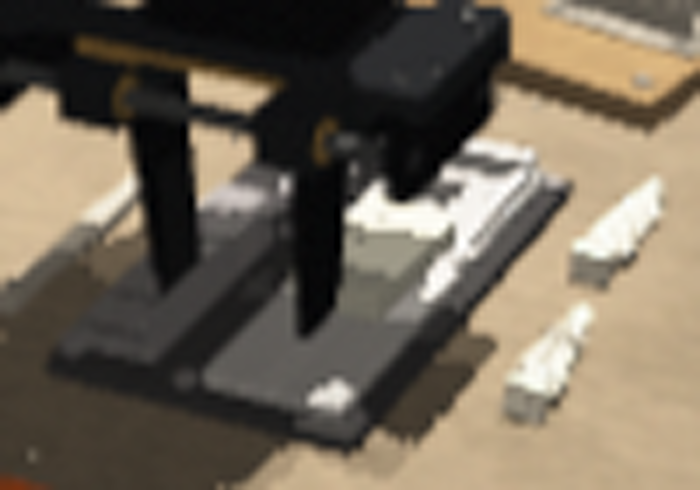

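{"api": "servo_tool", "payload": {"steps": "0.2 0 4 0.002 -0.005 0 50;0.2 0 4 0.002 -0.005 0 50;0.2 0 4 0.002 -0.005 0 50;0.2 0 4 0 -0.005 0 50;0.2 0 4 0 -0.005 0 50;0.2 0 4 0 -0.005 0 50;0.2 0 4 0 -0.005 0 50;0.2 0 4 0 -0.005 0 50"}}

```text
t: 9.25
eef_pos: [494.6, 139.5, 15.6]
tcp_rot: [-3.027, 1.541, -2.844]
ft_force: [-16.5, -6.3, 22.6]
opening: 0.525
```

```bash
python3 look.py s7 -44 30 15.5
```

```text
t 9.25 tcp world [494.6 139.5  15.6] holder [-85.2  29.6  15.6] F holder [-17.4  -3.3  22.6] open 49.9 tooly yaw 1.7541 j [ 0.15  0.64  1.98 -0.01  0.55 -1.6 ]
 rotvec to go (tool y=+hy): [ 0.0083 -0.0292  0.0035]
 tool shift to goal [-1.1  0.1 41.2]
```

View pics/s7.png

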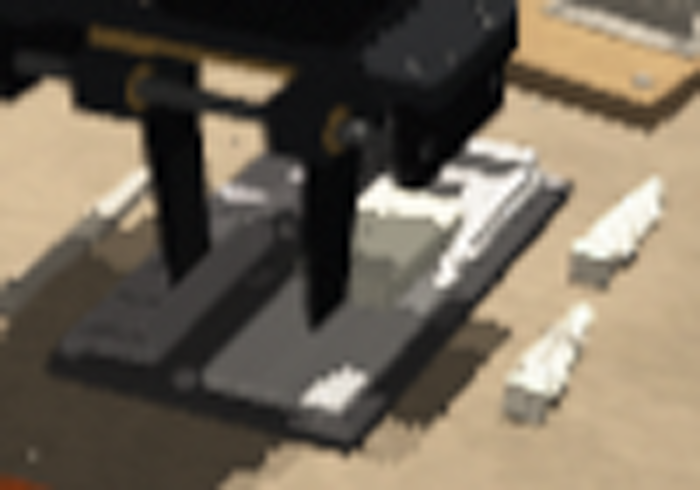

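{"api": "servo_tool", "payload": {"steps": "0 0 4 0.003 -0.012 0 50;0 0 5 0.003 -0.012 0 50;0 0 5 0.002 -0.012 0 50;0 0 5 0 -0.01 0 50;0 0 5 0 -0.01 0 50;0.1 0 5 0 -0.01 0 50;0.1 0 5 0 -0.01 0 50;0.1 0 5 0 -0.01 0 50"}}

```text
t: 10.1
eef_pos: [510.8, 142.7, 15.8]
tcp_rot: [-0.395, 1.56, -0.213]
ft_force: [-16.3, -4.5, 18.2]
opening: 0.529
```

```bash
python3 look.py s8 -44 30 15.5
```

```text
t 10.1 tcp world [510.8 142.7  15.8] holder [-68.8  29.9  15.8] F holder [-16.8  -1.6  18.2] open 50.3 tooly yaw 1.7527 j [ 0.15  0.65  1.97 -0.01  0.52 -1.6 ]
 rotvec to go (tool y=+hy): [0.0069 0.0098 0.004 ]
 tool shift to goal [ 0.5 -0.1 24.8]
```

View pics/s8.png

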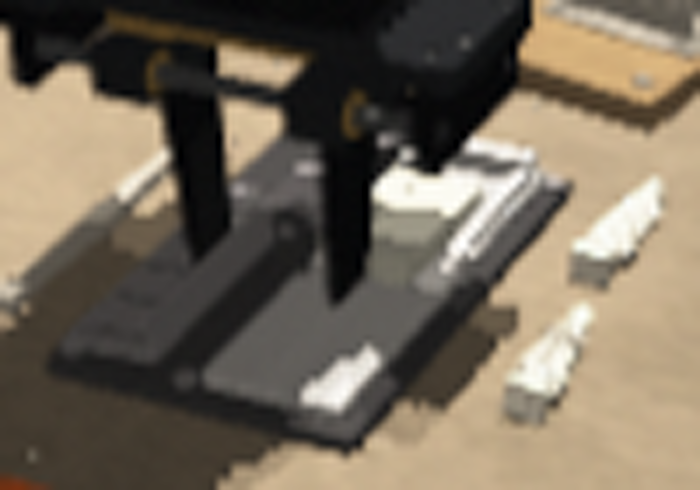

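{"api": "servo_tool", "payload": {"steps": "0.1 0 5 0.003 0 0.002 50;0.1 0 5 0.002 0 0.002 50;0.1 0 5 0.002 0 0 50;0.1 0 5 0 -0.003 0 50;0.1 0 5 0 -0.005 0 50;0.1 0 5 0 -0.005 0 50;0.1 0 5 0 -0.005 0 50;0.1 0 5 0 -0.005 0 50"}}

```text
t: 10.95
eef_pos: [528.7, 146.0, 15.9]
tcp_rot: [-3.113, 1.556, -2.933]
ft_force: [-10.9, -4.6, 16.6]
opening: 0.526
```

```bash
python3 look.py s9 -44 30 15.5
```

```text
t 10.95 tcp world [528.7 146.   15.9] holder [-50.5  30.   15.9] F holder [-11.5  -2.7  16.6] open 50.0 tooly yaw 1.7516 j [ 0.15  0.67  1.9  -0.    0.58 -1.6 ]
 rotvec to go (tool y=+hy): [ 0.0058 -0.0153  0.0005]
 tool shift to goal [ 0.3 -0.1  6.5]
```

View pics/s9.png

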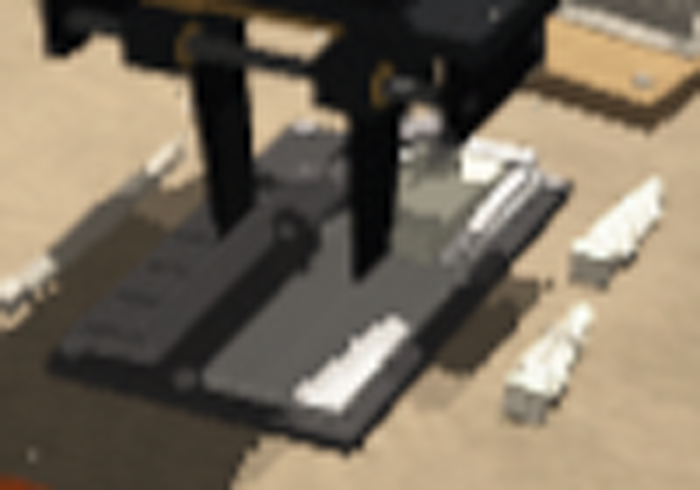

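{"api": "servo_tool", "payload": {"steps": "0.1 0 4 0.002 -0.006 0 50;0.1 0 4 0.002 -0.006 0 50;0.1 0 4 0.002 -0.005 0 50;0.1 0 3 0 -0.004 0 50;0.1 0 3 0 -0.004 0 50;0.1 0 3 0 -0.004 0 50;0.1 0 3 0 -0.004 0 50;0.1 0 3 0 -0.004 0 50"}}

```text
t: 11.8
eef_pos: [533.6, 146.9, 16.0]
tcp_rot: [-3.115, 1.544, -2.937]
ft_force: [-13.2, -4.2, 17.4]
opening: 0.525
```

```bash
python3 look.py s10 -44 30 15.5
```

```text
t 11.8 tcp world [533.6 146.9  16. ] holder [-45.6  30.   16. ] F holder [-13.7  -1.9  17.4] open 49.9 tooly yaw 1.7489 j [ 0.15  0.68  1.88 -0.    0.61 -1.6 ]
 rotvec to go (tool y=+hy): [ 0.0031 -0.0267  0.0008]
 tool shift to goal [ 0.5 -0.1  1.6]
```

View pics/s10.png

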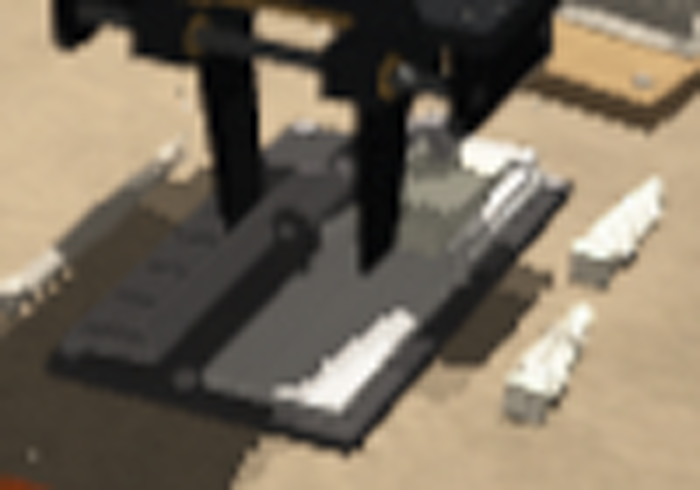

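{"api": "servo_tool", "payload": {"steps": "0 0 3 0.002 -0.008 0 50;0.1 0 3 0 -0.008 0 50;0.1 0 4 0 -0.008 0 50;0.1 0 4 0 -0.008 0 50;0.1 0 4 0 -0.006 0 50;0.1 0 4 0 -0.006 0 50;0.1 0 4 0 -0.006 0 50;0.1 0 4 0 -0.006 0 50"}}

```text
t: 12.65
eef_pos: [533.6, 146.9, 16.0]
tcp_rot: [-3.124, 1.535, -2.946]
ft_force: [-17.7, -5.5, 20.0]
opening: 0.522
```

```bash
python3 look.py s11 -44 30 15.5
```

```text
t 12.65 tcp world [533.6 146.9  16. ] holder [-45.6  30.   16. ] F holder [-18.4  -2.3  20. ] open 49.6 tooly yaw 1.7489 j [ 0.15  0.68  1.88 -0.    0.62 -1.6 ]
 rotvec to go (tool y=+hy): [ 0.0031 -0.0354  0.0007]
 tool shift to goal [ 0.5 -0.1  1.6]
```

View pics/s11.png

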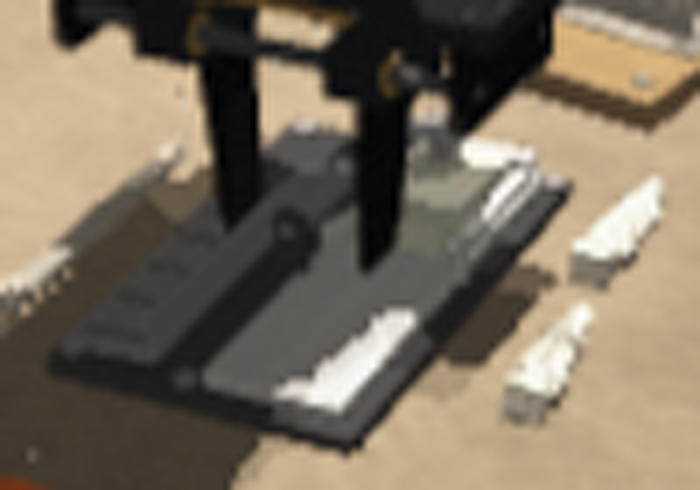

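{"api": "servo_tool", "payload": {"steps": "-0.3 0 3 0.002 -0.02 0 50;-0.2 0 4 0 -0.02 0 50;0 0 5 0 -0.02 0 50;0 0 6 0 -0.02 0 50;0 0 6 0 -0.02 0 50;0 0 6 0 -0.02 0 50;0 0 6 0 -0.02 0 50;0 0 6 0 -0.02 0 50"}}

```text
t: 13.5
eef_pos: [534.1, 146.9, 15.6]
tcp_rot: [0.002, 1.534, 0.18]
ft_force: [-24.1, -9.4, 25.4]
opening: 0.526
```

```bash
python3 look.py s12 -44 30 15.5
```

```text
t 13.5 tcp world [534.1 146.9  15.6] holder [-45.1  30.   15.6] F holder [-25.4  -5.   25.4] open 50.0 tooly yaw 1.7491 j [ 0.15  0.66  1.93  0.    0.52 -1.6 ]
 rotvec to go (tool y=+hy): [ 0.0033  0.0367 -0.0001]
 tool shift to goal [ 0.2 -0.   1.1]
```

View pics/s12.png

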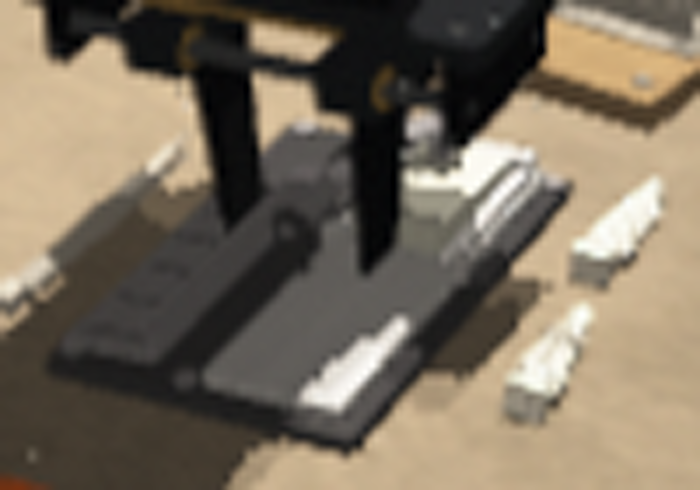

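```bash
python3 - <<'E'
from h import *
S=np.load('pics/scene0.npz')
o=np.array((185,160))
for n,P in dict(home_rr_top=(-34,-18,26),home_rr_bot=(-34,-18,14),home_fr_top=(26,-18,26),home_fl_top=(26,18,26),rear_l_top=(-34,18,26),stop_top_r=(26,-19,24),rail_end=(-24,-19.25,20),bed_r=(-133,-27,14)).items():
    print(n,((proj(S,h2w(P))[0]-o+.5)*7-.5).round(0))
p=cv2.imread('pics/s12.png')
cv2.imwrite('pics/s12z.png',cv2.resize(p[90:300,340:600],None,fx=2.8,fy=2.8))
E
```

```text
home_rr_top [443. 230.]
home_rr_bot [444. 258.]
home_fr_top [514. 153.]
home_fl_top [429. 134.]
rear_l_top [355. 209.]
stop_top_r [516. 158.]
rail_end [459. 232.]
bed_r [337. 408.]
```

View pics/s12z.png

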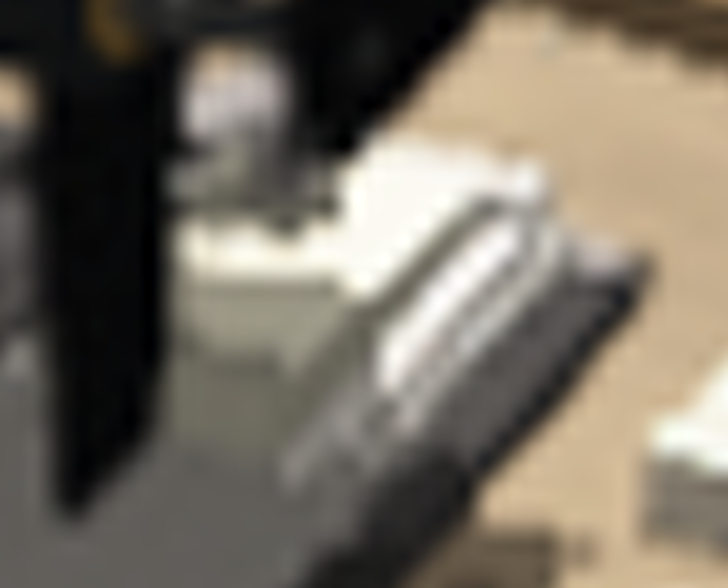

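{"api": "servo_tool", "payload": {"steps": "-0.5 0 2 0.002 0.008 0 50;-0.4 0 3 0 0.006 0 50;-0.2 0 4 0 0.004 0 50;-0.2 0 4 0 0.002 0 50;-0.1 0 5 0 0 0 50;-0.1 0 5 0 0 0 50;-0.1 0 5 0 0 0 50;-0.1 0 5 0 0 0 50"}}

```text
t: 14.35
eef_pos: [534.0, 146.8, 16.2]
tcp_rot: [3.122, 1.513, -2.987]
ft_force: [-22.1, -5.3, 23.5]
opening: 0.527
```

```bash
python3 look.py s13 -44 30 15.5
```

```text
t 14.35 tcp world [534.  146.8  16.2] holder [-45.2  29.9  16.2] F holder [-22.7  -1.3  23.5] open 50.1 tooly yaw 1.7448 j [ 0.15  0.68  1.86 -0.    0.65 -1.6 ]
 rotvec to go (tool y=+hy): [-0.001  -0.0576 -0.0012]
 tool shift to goal [0.7 0.1 1.2]
```

{"api": "servo_tool", "payload": {"steps": "0.2 0 -1 0 -0.01 0 50;0.3 0 -2 0 -0.01 0 50;0.3 0 -3 0 -0.008 0 50;0.3 0 -3 0 -0.006 0 50;0.3 0 -3 0 -0.004 0 50;0.3 0 -3 0 -0.002 0 50;0.3 0 -3 0 0 0 50;0.3 0 -2 0 0 0 50"}}

```text
t: 15.2
eef_pos: [528.7, 147.0, 21.4]
tcp_rot: [0.154, 1.549, 0.323]
ft_force: [2.1, 0.8, 3.3]
opening: 0.528
```

```bash
python3 look.py s14 -52 30 50
```

```text
t 15.2 tcp world [528.7 147.   21.4] holder [-50.4  31.1  21.4] F holder [2.2 0.4 3.3] open 50.2 tooly yaw 1.7392 j [ 0.15  0.65  1.93  0.01  0.54 -1.6 ]
 rotvec to go (tool y=+hy): [-0.0066  0.022  -0.0034]
 tool shift to goal [-28.6  -1.   -1. ]
```

View pics/s14.png

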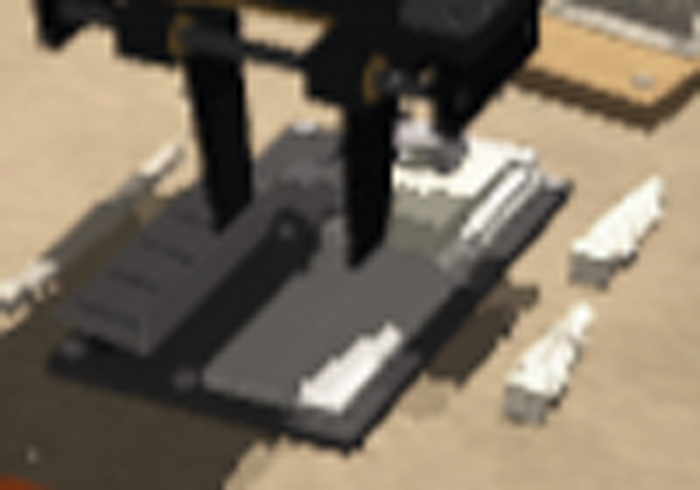

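{"api": "servo_tool", "payload": {"steps": "-2 0 -0.5 -0.003 0.005 0 50;-5 0 0 -0.003 0.005 0 50;-10 0 0 0 0.005 0 50;-15 0 0 0 0.005 0 50;-20 0 0 0 0 0 50;-25 0 0 0 0 0 50;-25 0 0 0 0 0 50;-25 0 0 0 0 0 50"}}

```text
t: 16.05
eef_pos: [522.8, 145.5, 148.6]
tcp_rot: [2.976, 1.55, -3.13]
ft_force: [-0.9, -0.3, -0.4]
opening: 0.524
```

{"api": "servo_tool", "payload": {"steps": "-20 20 -30 0 0 0 50;-10 25 -40 0 0 0 50;0 35 -35 0 0 0 50;0 40 -30 0 0 0 50;0 40 -30 0 0 0 50;0 40 -25 0 0 0 50;0 30 -15 0 0 0 50;0 0 0 0 0 0 50"}}

```text
t: 16.85
eef_pos: [272.9, 337.6, 188.2]
tcp_rot: [3.101, 1.548, -3.008]
ft_force: [-0.1, -0.4, 0.4]
opening: 0.524
```

```bash
python3 look.py s15; python3 - <<'E'
from h import *
from cell import read_camera
p,d=read_camera('top'); np.savez('pics/top2.npz',p=p,d=d)
cv2.imwrite('pics/top2.png',cv2.resize(p[145:245,185:295],None,fx=6,fy=6,interpolation=cv2.INTER_CUBIC))
T=np.load('pics/top0.npz')
for n,P in dict(rl=(-34,18,26),rr=(-34,-18,26),fl=(26,18,26),fr=(26,-18,26)).items(): print(n,((proj(T,h2w(P))[0]-(185,145)+.5)*6-.5).round(0))
E
```

```text
t 16.85 tcp world [272.9 337.6 188.2] holder [-269.1  263.2  188.2] F holder [-0.1 -0.4  0.4] open 49.9 tooly yaw 1.7456 j [ 0.73  0.26  2.03  0.02  0.87 -1.03]
 rotvec to go (tool y=+hy): [-0.0002 -0.0225 -0.0009]
rl [321. 262.]
rr [406. 247.]
fl [296. 124.]
fr [380. 110.]
```

View pics/s15.png

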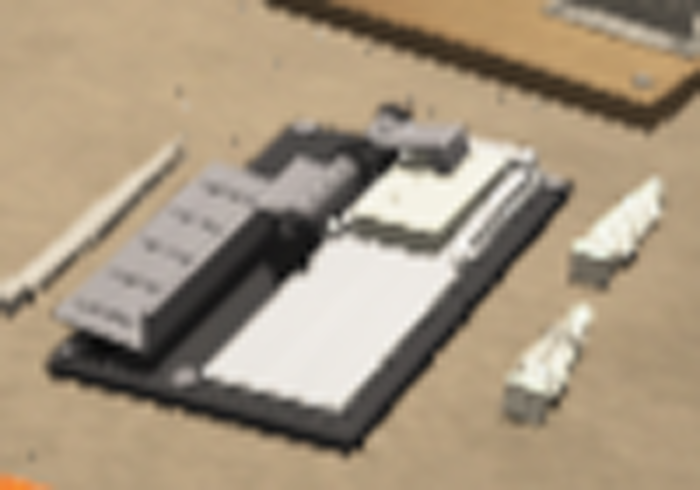

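View pics/top2.png

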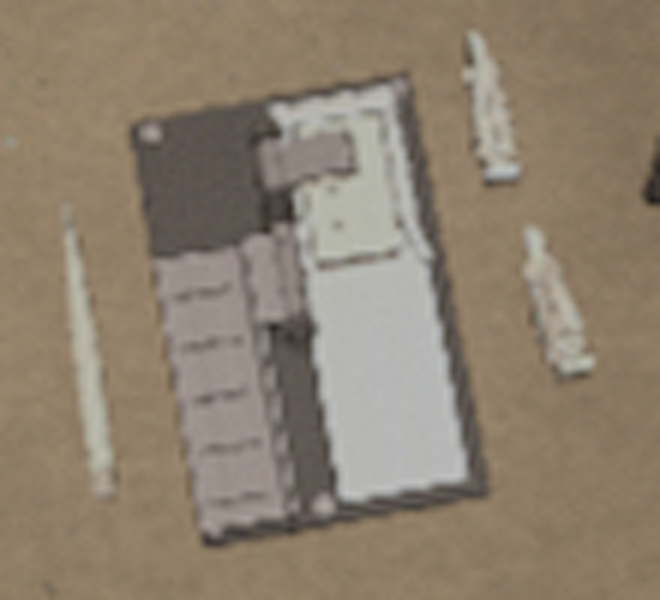

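```bash
python3 - <<'E'
from h import *
T=np.load('pics/top0.npz');p=np.load('pics/top2.npz')['p'].astype(np.float32)
cv2.imwrite('pics/top2z.png',cv2.resize(p[158:192,230:258].astype(np.uint8),None,fx=17,fy=17,interpolation=cv2.INTER_CUBIC))
for y in(-12,-9):
  xs=np.arange(-45,42,3); uv=np.array([proj(T,h2w((x,y,26)))[0] for x in xs],np.float32)
  v=cv2.remap(p,uv[None,:,0],uv[None,:,1],cv2.INTER_LINEAR)[0]
  print(y,[(int(x),int(a[2]-a[0]),int(a.mean())) for x,a in zip(xs,v)])
E
```

```text
-12 [(-45, 2, 180), (-42, 2, 181), (-39, 5, 169), (-36, 15, 114), (-33, 10, 153), (-30, 8, 181), (-27, 9, 177), (-24, 10, 177), (-21, 10, 178), (-18, 10, 178), (-15, 9, 179), (-12, 10, 177), (-9, 10, 178), (-6, 10, 178), (-3, 10, 178), (0, 9, 178), (3, 10, 178), (6, 10, 178), (9, 11, 178), (12, 11, 178), (15, 10, 178), (18, 11, 178), (21, 12, 179), (24, 14, 154), (27, 7, 148), (30, 7, 180), (33, 12, 161), (36, 13, 116), (39, 24, 102)]
-9 [(-45, 2, 181), (-42, 2, 182), (-39, 3, 169), (-36, 14, 135), (-33, 11, 169), (-30, 9, 180), (-27, 9, 178), (-24, 10, 178), (-21, 10, 178), (-18, 10, 178), (-15, 10, 179), (-12, 11, 177), (-9, 10, 178), (-6, 10, 177), (-3, 11, 178), (0, 11, 178), (3, 10, 178), (6, 10, 178), (9, 10, 179), (12, 11, 178), (15, 12, 177), (18, 11, 178), (21, 10, 178), (24, 9, 168), (27, 6, 163), (30, 7, 179), (33, 10, 157), (36, 10, 112), (39, 22, 95)]
```

View pics/top2z.png

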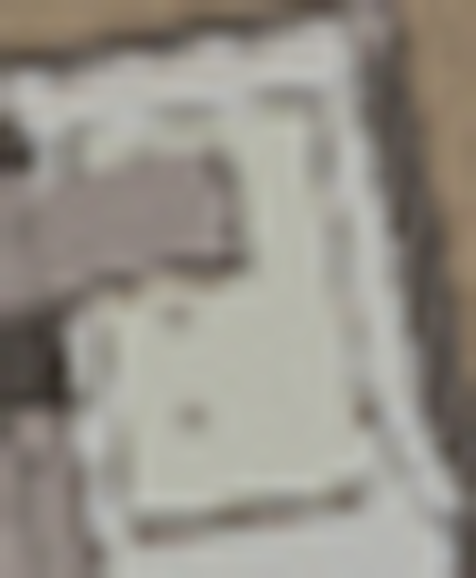

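```bash
python3 -c "
from cell import order,sensors
print(order.job_done()); s=sensors.state(); print(s['t'],s['ft_force'])"
```

```text
the job is handed in; nothing more can be done
None
the job is handed in; nothing more can be done
```

I pressed the tail plate down onto its stop with one fingertip and kept it down while the other pushed the coupon under the raised foot. I pushed until it stopped against the end stop. I then drew back, let the clip spring onto the coupon, moved clear, and handed the job in at about 17 s of the 56 s allowed.

**Checks that passed:**
- **Home position:** Two more pushes, at about 25 N and 23 N along the bed, moved the tool no further than about 0.5 mm. In the top view the coupon lies straight between the rails. Its rear edge is at about holder x -34 and its front edge at about 25 to 26, which matches home to about 1 mm, the limit of the picture.
- **Clip and surroundings:** The foot sits on the coupon and the tail has come part-way back up. Nearby, the two castings and the tweezers look unmoved. I did not compare the other bystanders before and after.

**Checks that were off or less certain:**
- **Stopping point:** The tool stopped at holder x -45.2, where I expected about -44. The tip had tilted by up to 0.06 rad and the calibration is good to about 2 mm, which I take to be the reason.
- **Tail force:** Force at the tail reached about 41 N for a moment when it met its stop. That load was on the fingertip, so I took it as outside the 40 N limit for the arm and gripper body, but I cannot confirm it is judged that way.
- **Release:** While drawing back about 5 mm, the tail rose sooner than I meant. The later pictures show the coupon still home.

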